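# Slide the heel-lift tray home under the bench press and pin it

### The arm

A 6-joint arm with a two-finger parallel gripper is mounted at the origin on a cart in front of the work surface, level with it; the furniture and walls round the work are solid. World frame = base frame: x ahead of the robot, y to its left, z up, the work surface at z = 0. Lengths are in m, angles in rad, forces in N, time in s.
With the tool pointing down it reaches from about 0.35 to 0.925 m from the base axis. Payload 6.4 kg.
Tool frame: the origin (TCP) lies at the centre of the arm's flange, where the gripper is bolted on; the fingertips stand 173 mm ahead of it and the grasp point (between the pads) lies 155 mm ahead of it; z points along the fingers, y is the line along which they close (so a half turn about z gives the same grasp; the last joint's range is limited). The gripper opens to 85 mm and grips with 20 to 120 N. Pads are 22 mm wide; open, the fingers measure 114 mm over their backs; the gripper's body (76 mm by 85 mm) begins 54 mm behind the grasp point. The pads swing forward as they close: fully open they stand 13 mm farther back than shut.
Start: joints at [-1.439, 0.245, 1.558, -0, 1.339, -0.174], TCP at [0.196, -0.62, 0.405] pointing down, gripper open.
Joint ranges: [-3.13, 3.13], [-1.02, 2.26], [0.13, 2.54], [-0.95, 4.09], [0.21, 2.88], [-2.74, 2.74]. Speed limits (rad/s): [2.57, 2.57, 3.14, 3.14, 3.14, 3.14].

### API

Orientations are given as a unit quaternion [x, y, z, w].
In Python, from workcell import env, viewer, finder gives the robot as it stands.
- The arm moves only by the tool apply_moves, never from a script. Its argument "series" is text: rows parted by semicolons, each of 7 numbers parted by spaces: the shift along the tool's x, y, z in cm, then the turn, a rotation vector about the tool's x, y, z in rad, then the opening, from 0 (shut) to 1 (fully open). In form: x y z wx wy wz claw; .... A call has 1 to 5 rows; each row is the pose to reach, as a shift and turn from the pose commanded when the call began, along the tool's axes at that moment; what a row does not reach only later rows make up. A row lasts 1/12 s, in which the tool goes at most 41.7 mm and 7.16 degrees, less where a joint would pass 70% of its speed; a pose out of reach is approached as far as the arm can. A call with a gripper value outside its range is refused whole. The fingers move at their own pace and stop on an object; "newtons" is the grip in N (left out, the last holds). Time passes only in rows, so rows that repeat a pose let the fingers close. It gives the time, the measured TCP pose, the force, the opening and the grip force at its end, in the units of the state.
- env.sense(): the state, without advancing time (a new reading comes with each control period).
- viewer.snapshot(name): name is "scene" or "side" or "wrist"; returns (picture, depth): 420x560x3 uint8, red, green, blue; 420x560 float32, m along the optical axis (not along the pixel's ray), 0 where there is no reading.
- viewer.camera_info(name): a dict with "camera_matrix" (3x3 intrinsics, pixels), "T" (4x4, takes a point from camera to world coordinates). Camera axes: x right, y down, z forward; pixel columns grow to the right and rows downward; lengths in m; the calibration is good to about 2 mm. A picture is of the moment at which its call begins: read the wrist's pose just before it. camera_info takes no time and is no camera call; for the wrist camera it gives the pose at the moment of the call.
- env.sign_off(): hands the job in; it is judged then, once.
Trained networks look in the newest picture that a camera, given by its name, has taken for a name from the list of things; names that differ only in an ending like _2 or _b are one class to them, and where a whole thing is asked for, a point or a joint stands for the part that bears it (a point fixed in the world has none). Each returns a list of dicts, best first, with "conf" (0 to 1); they miss things now and then, are a little off and sometimes report something else, mostly with a low value. They report only what shows in the picture. A call takes as long as a camera call. They do not tell look-alikes from the thing itself.
- finder.recognise(camera, name): "box" ([left, top, right, bottom] in pixels, round what is visible of it).
The state is a dict: "t": time; "joint_pos": joint angles; "dq": joint speeds; "joint_efforts": joint torques, N m; "tcp_pos": TCP position; "ee_rot": TCP orientation; "wrist_force": force on the tool from outside, world axes, zero at the start; "moment": the same for the moment, N m; "opening": finger opening in m; "grip_force": force on a finger pad.
Only numpy, scipy, OpenCV 4.12 (cv2) and the standard library are available. Lean on these libraries where they do the work, as an engineer would, in place of code of your own. Each camera call takes 0.05 s, during which the arm holds its last target. There are 200 camera calls.

### The job

Two freshly glued black heel lifts lie on the plywood press tray: push the tray gently along the bed, flat and square between the guide rails and under the platen, until it comes up against the back stop, wherever that is set, with both lifts still lying on it. Then take the red-handled lock pin out of the wooden block and put it through the hole in the tray, down into the lock hole beneath, until its collar rests on the tray, and let go. Do not lift the tray, and leave the other things on the bench where they are.

Things in the scene. Friction and masses are not known exactly. Their poses are not given: they have to be found in the camera images.
- press: Bench press fixed on the workbench. Grey bed plate 390 x 200 mm, top 20 mm above the bench. Origin at the bed's underside on its centre line; x points the way in, from the loading end (x = -200 mm) to the far end (+190 mm); z up, y across. A bright steel register bar, flush in the bed along the centre line, carries the back stop and the lock hole: see press_mouth and press_platen
- press_mouth (a point): Bed top on the centre line where the guide rails begin (x = +30 mm of the press). Rails 22 mm high run in from here, inner faces y = +-67 mm; keeper strips on them, 22 to 28 mm above the bed, start 15 mm further in and reach to y = +-59 mm. Lead-ins 20 mm high splay to y = +-84 mm at 46 mm before here. Lock hole in the register bar: 13 mm wide, 19 mm deep, 135 mm before the stop's face
- press_platen (a point): Centre of the platen's underside (60 x 112 mm), 51 mm above the bed, at x = +134 mm of the press. Blue crosshead above it (x = +111 to +164, y = +-106 mm), cross bar up to 202 mm above the bench. The back stop (110 mm wide, 26 mm high) is clamped somewhere for each job, its face at x = +145 to +165 mm of the press: not measured, to be felt with the tray
- tray: Loose plywood press tray, 160 mm long (x, the way in) x 130 mm wide x 20 mm thick, about 0.45 kg. Origin at the centre of its underside. Black pad for the lifts at the front end (x = +23 to +77 mm, y = +-56 mm). Plain rear edge at x = -80 mm; front edge at x = +80 mm meets the back stop. Starts askew on the bed's loading end
- tray_hole (a point): Centre of the mouth of the hole in the tray's top, steel bushed, 13 mm wide and through, on the centre line 25 mm from the rear edge. It stands over the lock hole of the register bar once the tray touches the back stop
- heel_lift_a: Loose black rubber heel lift, 46 x 45 x 10 mm, lying on the pad towards the tray's +y side. Origin at the centre of its underside
- heel_lift_b: Loose black rubber heel lift, 47 x 47 x 10 mm, lying on the pad towards the tray's -y side. Origin at the centre of its underside
- lock_pin: Loose steel lock pin standing upright in its hole in the wooden block, about 0.06 kg. Origin at the centre of its lower tip, z up along the pin: shank 10 mm thick and 36 mm long with a tapered tip, collar 22 mm wide from z = 36 to 40 mm, red handle 18 mm thick from z = 40 to 78 mm (grip it there)
- pin_block: Fixed beech block 130 x 50 x 45 mm holding the pin at its x = -40 mm end (hole 13 mm wide, the collar rests on the block's top) and two dark punches at x = +22 and +48 mm that stand up to 92 mm above the bench. Origin at the centre of its underside
- spool_red: Loose thread spool, dark red thread, 38 x 38 x 50 mm, a bystander. Origin at its foot
- spool_white: Loose thread spool, white thread, 38 x 38 x 50 mm, a bystander. Origin at its foot
- creme_jar: Loose jar, white with a black cap, 52 x 52 x 58 mm, a bystander. Origin at its foot
- tape_measure: Loose yellow tape measure, 69 x 84 x 30 mm, a bystander. Origin at its foot
There are look-alikes about, which are no part of the job. Leave any green look-alike of the lock_pin alone.

How it is judged:
On the way:
1. the tray has been slid in under the platen, to the back stop's range, square, the pin not yet at its hole (x of tray in the frame of press above 0.06 m and angle between the x axis of tray and the x axis of press, either way round below 0.03 rad and horizontal distance between lock_pin and tray_hole above 0.03 m), for 0.2 s.
At the end, for the whole second after the job is handed in: Tray at the back stop under the platen (over 60 mm along the press's x) and square (0.03 rad); pin upright (0.12 rad) through the tray's hole, tip at least 12 mm below the tray's underside, that is in the lock hole; both lifts flat on the pad (over 30 mm ahead of the tray's centre); all at rest (x of tray in the frame of press above 0.06 m and angle between the x axis of tray and the x axis of press, either way round below 0.03 rad and horizontal distance between lock_pin and tray_hole below 0.004 m and z of lock_pin in the frame of tray below -0.012 m and angle between lock_pin's own z axis and vertical below 0.12 rad and x of each of heel_lift_a, heel_lift_b in the frame of tray above 0.03 m and z of heel_lift_a in the frame of tray between 0.017 and 0.024 m and z of heel_lift_b in the frame of tray between 0.017 and 0.024 m and linear speed of each of tray, lock_pin below 0.01 m/s); the robot touches nothing.
It fails at once if the tray is lifted more than 10 mm off the bed (z of tray in the frame of press above 0.03 m).
It fails at once if the tray is pushed with over 40 N (contact force between the fingers and tray above 40 N).
It fails at once if a bystander (spools, jar, tape measure) is moved more than 30 mm (distance of any of spool_red, spool_white, creme_jar, tape_measure from where it was at the start of the episode above 0.03 m).
It also fails if it takes over 61 s, if anything falls off the work surface, if the arm or the gripper's body presses on something with over 40 N, if the wrist force passes 120 N, or if a joint passes its speed limit or range.

## Working session

There is one attempt and no reset: what is moved stays moved. The work goes in short steps, Python scripts to look and compute and a tool call to move; the robot and the scene stay as the last step left them, time stands still between calls to the robot, and variables do not carry over. Pictures are saved under pics/ and viewed, at most 10 in all, crops included, and the job is handed in when it is done.

Besides the shell and the picture viewer there is one more tool, called after "Emit:" as name(argument=value, ...) on one line, values as JSON. apply_moves: Moves the arm, as the interface text tells. Its arguments: {"type":"object","properties":{"series":{"type":"string"},"newtons":{"type":"number"}},"required":["series"]}

```bash
mkdir -p pics; cat > h.py <<'E'
import numpy as np,cv2
from workcell import env,viewer,finder
from scipy.spatial.transform import Rotation as R
def snap(c,fn=None):
    K=viewer.camera_info(c); im,d=viewer.snapshot(c)
    if fn: cv2.imwrite('pics/'+fn,im[:,:,::-1])
    np.savez('/tmp/%s.npz'%c,im=im,d=d,K=K['camera_matrix'],T=K['T'])
    return im,d,np.array(K['camera_matrix']),np.array(K['T'])
def cloud(d,K,T):
    v,u=np.mgrid[:d.shape[0],:d.shape[1]]
    P=np.stack([(u-K[0,2])/K[0,0]*d,(v-K[1,2])/K[1,1]*d,d],-1)
    W=P@T[:3,:3].T+T[:3,3]; W[d<=0]=np.nan
    return W
def tool(p,s=None):
    s=s or env.sense()
    return R.from_quat(s['ee_rot']).inv().apply(np.array(p)-s['tcp_pos'])*100
E
python3 - <<'E'
from h import *
np.set_printoptions(precision=3,suppress=True)
s=env.sense();print({k:np.round(v,3) for k,v in s.items()})
for c in ['scene','side']:
    im,d,K,T=snap(c,c+'0.png');W=cloud(d,K,T);print(c,T[:3,3],T[:3,2])
    for n in ['press','tray','heel_lift_a','lock_pin','pin_block','spool_red','spool_white','creme_jar','tape_measure','tray_hole','press_mouth','press_platen']:
        for r in finder.recognise(c,n)[:3]:
            b=np.round(r['box']).astype(int);u,v=(b[0]+b[2])//2,(b[1]+b[3])//2
            print(n,round(r['conf'],2),b,W[min(v,419),min(u,559)])
E
```

```text
{'t': np.float64(0.0), 'joint_pos': array([-1.439,  0.246,  1.559,  0.   ,  1.339, -0.174]), 'dq': array([ 0.002,  0.001,  0.   , -0.001,  0.   , -0.001]), 'joint_efforts': array([  0.001, -42.95 , -32.613,   0.   ,   0.005,  -0.   ]), 'tcp_pos': array([ 0.196, -0.62 ,  0.404]), 'ee_rot': array([ 0.988,  0.152,  0.   , -0.001]), 'wrist_force': array([0.224, 0.18 , 0.715]), 'moment': array([0.044, 0.004, 0.009]), 'grip_force': np.float64(0.0), 'opening': np.float64(0.086)}
scene [-0.262  0.365  1.072] [ 0.588 -0.291 -0.755]
press 0.61 [231  84 391 229] [ 0.674 -0.198  0.022]
tray 0.89 [231 155 312 213] [ 0.61  -0.043  0.044]
heel_lift_a 0.74 [274 158 292 174] [ 0.645 -0.096  0.055]
heel_lift_a 0.62 [286 172 301 185] [ 0.594 -0.099  0.056]
lock_pin 0.73 [192 275 200 289] [0.411 0.24  0.051]
lock_pin 0.72 [230 216 239 240] [0.509 0.105 0.057]
lock_pin 0.64 [168 242 179 261] [0.488 0.261 0.087]
pin_block 0.91 [162 218 212 280] [0.506 0.226 0.05 ]
spool_red 0.81 [164 202 182 229] [0.618 0.221 0.052]
spool_white 0.81 [166 187 183 208] [0.667 0.2   0.058]
spool_white 0.54 [162 220 214 283] 
[... 706 characters left out ...]
44 322 259] [ 0.655 -0.108  0.049]
lock_pin 0.56 [269 185 272 207] [0.516 0.094 0.048]
lock_pin 0.51 [241 155 247 178] [0.419 0.226 0.049]
pin_block 0.65 [261 161 296 196] [0.526 0.196 0.037]
pin_block 0.47 [245 224 354 355] [ 0.636 -0.335  0.163]
spool_red 0.69 [308 175 321 195] [0.633 0.198 0.02 ]
spool_white 0.8 [325 175 339 198] [0.686 0.186 0.032]
creme_jar 0.59 [174 318 199 353] [ 0.411 -0.399  0.057]
tape_measure 0.81 [180 290 212 326] [ 0.405 -0.305  0.028]
tray_hole 0.67 [277 218 332 271] [ 0.627 -0.076  0.039]
press_mouth 0.69 [308 244 321 262] [ 0.655 -0.113  0.047]
press_mouth 0.56 [245 226 354 356] [ 0.636 -0.334  0.155]
press_platen 0.96 [252 223 354 353] [ 0.643 -0.33   0.161]
```

```bash
python3 - <<'E'
import cv2
a=cv2.imread('pics/scene0.png')[80:300,150:440];cv2.imwrite('pics/sc1.png',cv2.resize(a,None,fx=2.7,fy=2.7,interpolation=3))
E
```

```text
(no output)
```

View pics/sc1.png

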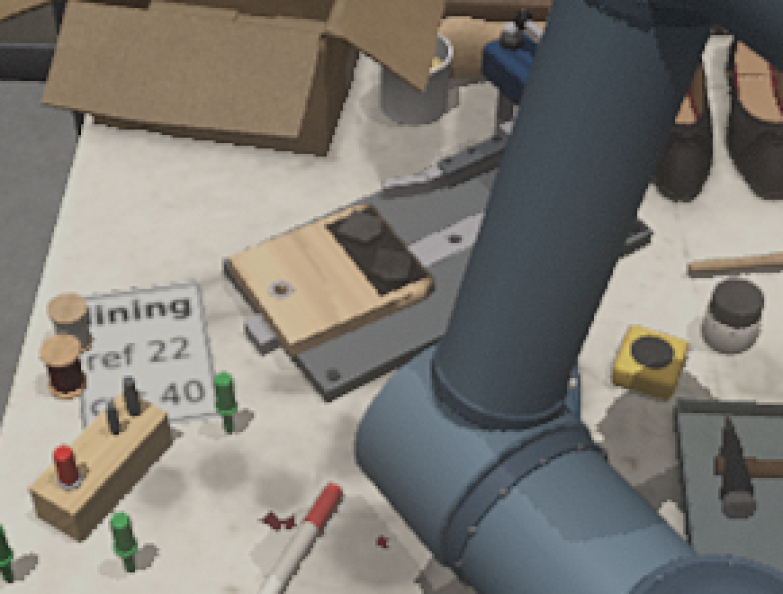

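Red-handled pin in the block is at scene px (174,252); green look-alikes at (233,228), (195,280), (152,285) are to be left. The press runs in toward −y; tray askew at the loading end.

```bash
python3 - <<'E'
from h import *
np.set_printoptions(precision=4,suppress=True)
A=[];C=[]
for c in ['scene','side']:
    z=np.load('/tmp/%s.npz'%c);W=cloud(z['d'],z['K'],z['T']).reshape(-1,3);im=z['im'].reshape(-1,3).astype(int)
    ok=np.isfinite(W[:,0])&(W[:,0]>.4)&(W[:,0]<.85)&(W[:,1]<.1)&(W[:,1]>-.5);W=W[ok];im=im[ok]
    for nm,lo,hi in [('bed',.014,.026),('tray',.036,.044)]:
        m=(W[:,2]>lo)&(W[:,2]<hi)
        if nm=='tray': m&=(im[:,0]>im[:,2]+30)
        m&=(W[:,0]>.48)
        g=np.zeros((800,600),np.uint8)
        ij=((W[m][:,:2]-[.35,-.55])*1000).astype(int);ij=ij[(ij[:,0]<600)&(ij[:,1]<800)]
        g[ij[:,1],ij[:,0]]=255;g=cv2.morphologyEx(g,cv2.MORPH_CLOSE,np.ones((9,9)));g=cv2.morphologyEx(g,cv2.MORPH_OPEN,np.ones((5,5)))
        cs,_=cv2.findContours(g,0,2);k=max(cs,key=cv2.contourArea)
        r=cv2.minAreaRect(k);print(c,nm,np.array(r[0])/1000+[.35,-.55],r[1],r[2]);print(cv2.boxPoints(r)/1000+[.35,-.55])
        cv2.imwrite('/tmp/%s_%s.png'%(c,nm),g[::-1])
    m=(im[:,2]>im[:,0]+40)&(W[:,2]>.08)&(W[:,2]<.22)
    if c=='side': 
        print('blue',m.sum(),cv2.minAreaRect(W[m][:,:2].astype(np.float32)*1000))
a=cv2.imread('pics/side0.png')[140:370,160:380];cv2.imwrite('pics/sd1.png',cv2.resize(a,None,fx=2.6,fy=2.6,interpolation=3))
E
```

```text
scene bed [ 0.6145 -0.1259] (125.912353515625, 348.62896728515625) 46.64702606201172
[[ 0.4445 -0.052 ]
 [ 0.698  -0.2913]
 [ 0.7845 -0.1998]
 [ 0.531   0.0396]]
scene tray [ 0.6234 -0.0508] (133.4669647216797, 155.9671630859375) 3.2572219371795654
[[ 0.5523  0.0233]
 [ 0.5612 -0.1324]
 [ 0.6944 -0.1249]
 [ 0.6856  0.0309]]
side bed [ 0.5566 -0.0713] (93.7304458618164, 170.8174591064453) 5.667285919189453
[[ 0.5015  0.0091]
 [ 0.5184 -0.1609]
 [ 0.6117 -0.1517]
 [ 0.5948  0.0183]]
side tray [ 0.6218 -0.0514] (129.48025512695312, 152.1374969482422) 3.1221303939819336
[[ 0.553   0.021 ]
 [ 0.5613 -0.1309]
 [ 0.6906 -0.1239]
 [ 0.6823  0.0281]]
blue 1412 ((554.834228515625, -273.2835998535156), (152.94676208496094, 376.19244384765625), 60.48321533203125)
```

View pics/sd1.png

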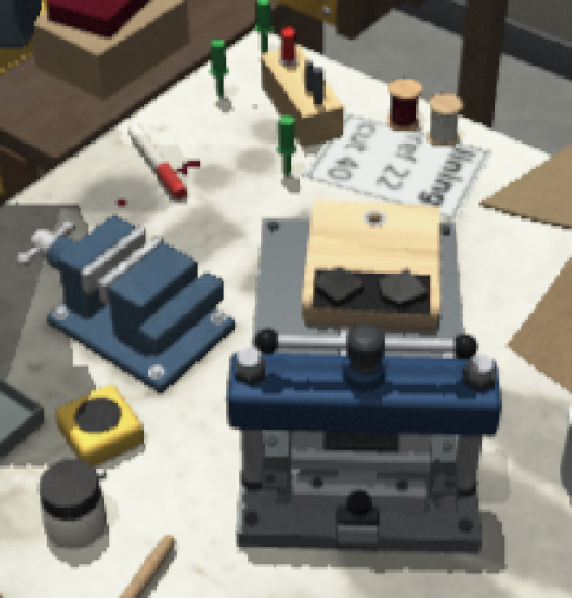

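The side view shows the loading end toward +y, the crosshead near y≈−0.3, a vise left of the press (sd1 ~140,300), and the red pin at (288,50) in the block. Moving over the tray for a wrist look.

Emit:
apply_moves(series="2.7 -2.7 -1 0 0 -0.12 1; 5.4 -5.4 -2 0 0 -0.24 1; 8.1 -8.1 -3 0 0 -0.36 1; 10.8 -10.8 -4 0 0 -0.48 1; 13.5 -13.5 -5 0 0 -0.6 1")

```text
t: 1.72
tcp_pos: [0.2842, -0.4488, 0.4551]
ee_rot: [0.898, 0.44, 0.0, 0.0]
wrist_force: [0.9, 0.4, 0.5]
opening: 0.0856
grip_force: 0.0
```

Emit:
apply_moves(series="4 -0.6 0 0 0 -0.12 1; 8 -1.2 0 0 0 -0.24 1; 12 -1.8 0 0 0 -0.36 1; 16 -2.4 0 0 0 -0.48 1; 20 -3 0 0 0 -0.6 1")

```text
t: 2.13
tcp_pos: [0.384, -0.2727, 0.455]
ee_rot: [0.728, 0.686, 0.0, 0.001]
wrist_force: [0.9, -0.0, 0.2]
opening: 0.085
grip_force: 0.0
```

Emit:
apply_moves(series="3.6 1.6 0 0 0 -0.02 1; 7.2 3.2 0 0 0 -0.04 1; 10.8 4.8 0 0 0 -0.06 1; 14.4 6.4 0 0 0 -0.08 1; 18 8 0 0 0 -0.1 1")

```text
t: 2.55
tcp_pos: [0.4755, -0.0981, 0.4551]
ee_rot: [0.694, 0.72, 0.0, 0.001]
wrist_force: [0.4, -0.3, 0.4]
opening: 0.0854
grip_force: 0.0
```

```bash
python3 - <<'E'
from h import *
np.set_printoptions(precision=4,suppress=True)
s=env.sense();print(s['t'],s['tcp_pos'],R.from_quat(s['ee_rot']).as_matrix(),s['joint_pos'])
w=viewer.camera_info('wrist');print(w['T'],w['camera_matrix'])
z=np.load('/tmp/side.npz');K,T=z['K'],z['T']
for u,v in [(260.8,223.8),(333,224.6),(251.5,347.5),(344.6,347)]:
    r=T[:3,:3]@np.linalg.inv(K)@[u,v,1];p=T[:3,3]+r*(.02-T[2,3])/r[2];print(p)
E
```

```text
2.55 [ 0.4755 -0.0981  0.4551] [[-0.036   0.9994  0.0009]
 [ 0.9994  0.036  -0.0005]
 [-0.0006  0.0009 -1.    ]] [-0.4375 -0.1931  1.9123 -0.0001  1.4212 -0.4736]
[[ 0.9993  0.0352  0.0099  0.4726]
 [ 0.0366 -0.9643 -0.2623 -0.0312]
 [ 0.0003  0.2625 -0.9649  0.4244]
 [ 0.      0.      0.      1.    ]] [[377.9424   0.     277.4133]
 [  0.     377.9424 209.7307]
 [  0.       0.       1.    ]]
[0.5037 0.006  0.02  ]
[0.6971 0.0295 0.02  ]
[ 0.5448 -0.3857  0.02  ]
[ 0.7397 -0.3577  0.02  ]
```

Emit:
apply_moves(series="2.8 3.4 0 0 0 -0.02 1; 5.6 6.8 0 0 0 -0.04 1; 8.4 10.2 0 0 0 -0.06 1; 11.3 13.6 0 0 0 -0.07 1; 11.3 13.6 0 0 0 -0.07 1")

```text
t: 2.97
tcp_pos: [0.6096, 0.0211, 0.4542]
ee_rot: [0.667, 0.745, 0.001, -0.0]
wrist_force: [-0.0, -0.2, -0.6]
opening: 0.0853
grip_force: 0.0
```

```bash
python3 - <<'E'
from h import *
np.set_printoptions(precision=4,suppress=True)
s=env.sense();print(s['t'],s['tcp_pos'])
im,d,K,T=snap('wrist','w1.png')
for n in ['tray','tray_hole','heel_lift_a']: print(n,[(round(r['conf'],2),np.round(r['box'])) for r in finder.recognise('wrist',n)[:3]])
E
```

```text
2.9667 [0.6096 0.0211 0.4542]
tray [(0.76, array([226., 164., 348., 315.]))]
tray_hole [(0.6, array([220., 166., 351., 316.])), (0.34, array([179., 147., 363., 386.]))]
heel_lift_a [(0.79, array([289., 270., 329., 310.])), (0.62, array([230., 267., 274., 310.]))]
```

View pics/w1.png

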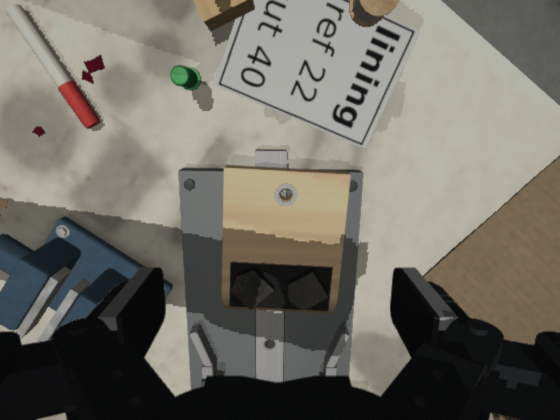

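The wrist picture shows the tray with its hole at (286,195), lifts on the pad at (252,288)/(308,290), the register bar with lock hole at (270,344), lead-ins at (203,352)/(336,353).

```bash
cat >> h.py <<'E'
O=np.array([.6217,-.181]);ang=np.deg2rad(-83.9)
def ray(c,u,v,zz):
    q=np.load('/tmp/%s.npz'%c);T=q['T'];r=T[:3,:3]@np.linalg.inv(q['K'])@[u,v,1];return (T[:3,3]+r*(zz-T[2,3])/r[2])[:2]
def press(p):
    d=np.array(p)[:2]-O;c,s=np.cos(ang),np.sin(ang);return np.array([c*d[0]+s*d[1],-s*d[0]+c*d[1]])
E
python3 - <<'E'
from h import *
np.set_printoptions(precision=4,suppress=True)
for n,u,v,z in [('tab',271,168,.02),('lockhole',270,344,.02),('bedL',181,170,.02),('bedR',362,171,.02),('leadL',194,328,.04),('leadR',347,326,.04),('trayRL',223,166,.04),('trayRR',350,174,.04),('trayFR',337,311,.04),('hole',286,195,.04),('padFL',230,308,.04),('padRL',231,263,.04),('padRR',332,267,.04)]:
    p=ray('wrist',u,v,z);print(n,p,press(p))
E
```

```text
tab [0.6019 0.0248] [-0.2067  0.0021]
lockhole [ 0.6234 -0.1908] [0.0099 0.0007]
bedL [0.5059 0.012 ] [-0.2042 -0.0947]
bedR [0.6996 0.0323] [-0.2038  0.1001]
leadL [ 0.5334 -0.1656] [-0.0247 -0.0861]
leadR [ 0.7077 -0.1438] [-0.0279  0.0894]
trayRL [0.553  0.0246] [-0.2117 -0.0465]
trayRR [0.683  0.0306] [-0.2039  0.0835]
trayFR [ 0.6934 -0.126 ] [-0.0471  0.0771]
hole [0.6203 0.0015] [-0.1816  0.018 ]
padFL [ 0.5725 -0.1355] [-0.0504 -0.0441]
padRL [ 0.5694 -0.0807] [-0.1052 -0.0414]
padRR [ 0.6798 -0.0733] [-0.1009  0.0692]
```

```bash
sed -i 's/^O=.*/O=np.array([.6229,-.1778]);ang=np.deg2rad(-84.1)/' h.py
cat >> h.py <<'E'
def P(x,y,z):
    c,s=np.cos(ang),np.sin(ang);return [O[0]+c*x-s*y,O[1]+s*x+c*y,z]
E
python3 - <<'E'
from h import *
np.set_printoptions(precision=4,suppress=True)
q=np.load('/tmp/wrist.npz');W=cloud(q['d'],q['K'],q['T']);s=env.sense()
L=R.from_quat(s['ee_rot']).inv().apply(W.reshape(-1,3)-s['tcp_pos']).reshape(W.shape)
m=(L[...,2]<.2)&(L[...,2]>.1)
print(L[m][:,2].max(),np.sort(L[m][:,2])[-20:]); b=m&(L[...,2]>.14); print(L[b].min(0),L[b].max(0))
print('start',P(-.255,.016,.25),tool(P(-.255,.016,.25)),R.from_quat(s['ee_rot']).as_matrix()[:,1])
E
```

```text
0.16105186547069883 [0.1601 0.1601 0.1602 0.1602 0.1603 0.1603 0.1603 0.1604 0.1605 0.1606
 0.1606 0.1606 0.1607 0.1607 0.1607 0.1607 0.1607 0.1607 0.1609 0.1611]
[-0.0071 -0.0536  0.14  ] [0.0167 0.0593 0.1611]
start [np.float64(0.6126031481931268), np.float64(0.07749389895347535), 0.25] [ 5.9361  1.2306 20.4442] [ 0.9945  0.1048 -0.0008]
```

Emit:
apply_moves(series="3 0.6 2 0 0 0 1; 6 1.2 5 0 0 0 1; 6 1.2 9 0 0 0 1; 6 1.2 13 0 0 0 1; 6 1.2 17 0 0 0 1")

```text
t: 3.58
tcp_pos: [0.6118, 0.0776, 0.2841]
ee_rot: [0.669, 0.743, 0.0, 0.001]
wrist_force: [0.6, -0.1, 0.2]
opening: 0.0855
grip_force: 0.0
```

Emit:
apply_moves(series="0 0 4 0 0 0 1; 0 0 7 0 0 0 1; 0 0 9 0 0 0 1; 0 0 9.6 0 0 0 1; 0 0 9.6 0 0 0 1")

```text
t: 4.0
tcp_pos: [0.6116, 0.0773, 0.1874]
ee_rot: [0.67, 0.743, -0.001, -0.001]
wrist_force: [0.2, 0.1, -0.0]
opening: 0.0851
grip_force: 0.0
```

```bash
python3 - <<'E'
from h import *
np.set_printoptions(precision=4,suppress=True)
s=env.sense();print(s['t'],s['tcp_pos'],press(s['tcp_pos']),s['wrist_force'],R.from_quat(s['ee_rot']).as_matrix())
E
```

```text
4.0 [0.6116 0.0773 0.1874] [-0.2549  0.015 ] [ 0.2232  0.0601 -0.0391] [[-0.1031  0.9947 -0.0035]
 [ 0.9947  0.1031  0.0001]
 [ 0.0004 -0.0034 -1.    ]]
```

Emit:
apply_moves(series="-1.2 0 0 0 0 0 1; -2.2 0 0 0 0 0 1; -2.8 0 0 0 0 0 1; -3.4 0 0 0 0 0 1; -4 0 0 0 0 0 1")

```text
t: 4.42
tcp_pos: [0.6174, 0.0378, 0.1899]
ee_rot: [0.67, 0.743, 0.001, 0.0]
wrist_force: [-1.5, 5.1, 4.8]
opening: 0.0853
grip_force: 2.7
```

Emit:
apply_moves(series="-0.6 -0.1 0 0 0 0 1; -1.2 -0.2 0 0 0 0 1; -1.8 -0.3 0 0 0 0 1; -2.4 -0.4 0 0 0 0 1; -3 -0.6 0 0 0 0 1")

```text
t: 4.83
tcp_pos: [0.6145, 0.0084, 0.1895]
ee_rot: [0.669, 0.743, 0.001, 0.0]
wrist_force: [0.6, 5.0, 1.6]
opening: 0.0852
grip_force: 2.5
```

```bash
python3 - <<'E'
from h import *
np.set_printoptions(precision=4,suppress=True)
s=env.sense();print(s['t'],s['tcp_pos'],press(s['tcp_pos']),s['wrist_force'])
im,d,K,T=snap('wrist','w2.png')
E
```

```text
4.8333 [0.6145 0.0084 0.1895] [-0.186   0.0108] [0.5676 4.9843 1.5726]
```

View pics/w2.png

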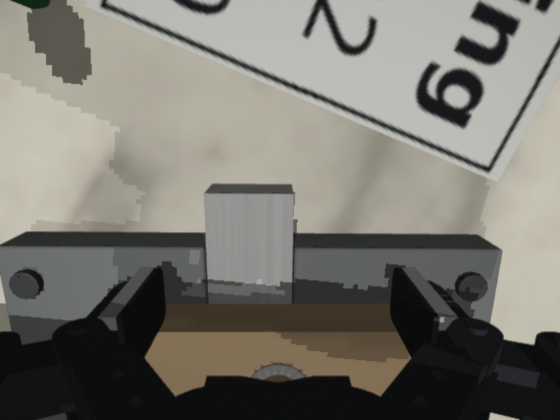

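Tray rear edge lies square against both fingers (row 304), hole column 279 vs bar centre 249: about 11 mm still to the +y side. Continuing obliquely.

Emit:
apply_moves(series="-0.6 -0.12 0 0 0 0 1; -1.2 -0.25 0 0 0 0 1; -1.8 -0.4 0 0 0 0 1; -2.4 -0.5 0 0 0 0 1; -3 -0.65 0 0 0 0 1")

```text
t: 5.3
tcp_pos: [0.6111, -0.0221, 0.1893]
ee_rot: [0.669, 0.743, 0.001, 0.0]
wrist_force: [0.2, 5.4, 3.0]
opening: 0.0855
grip_force: 2.7
```

Emit:
apply_moves(series="-0.5 -0.1 0 0 0 0 1; -1 -0.2 0 0 0 0 1; -1.5 -0.3 0 0 0 0 1; -2 -0.4 0 0 0 0 1; -2.5 -0.45 0 0 0 0 1")

```text
t: 5.72
tcp_pos: [0.6091, -0.0473, 0.1893]
ee_rot: [0.669, 0.743, 0.001, -0.0]
wrist_force: [0.3, 6.1, 4.2]
opening: 0.0854
grip_force: 3.1
```

```bash
python3 - <<'E'
from h import *
np.set_printoptions(precision=4,suppress=True)
s=env.sense();print(s['t'],s['tcp_pos'],press(s['tcp_pos']),s['wrist_force'])
im,d,K,T=snap('wrist','w3.png')
g=im[360:420,200:360];print(cv2.imwrite('/tmp/a.png',g))
snap('side','side3.png')
a=cv2.imread('pics/side3.png')[190:370,230:380];b=cv2.imread('pics/w3.png')
a=cv2.resize(a,(440,528),interpolation=3);c=np.zeros((528,800,3),np.uint8);c[:,:440]=a;c[:420,440:]=b[:,100:460];cv2.imwrite('pics/c3.png',c)
E
```

```text
5.7167 [ 0.6091 -0.0473  0.1893] [-0.1312 -0.0003] [0.2739 6.0968 4.2157]
True
```

View pics/c3.png

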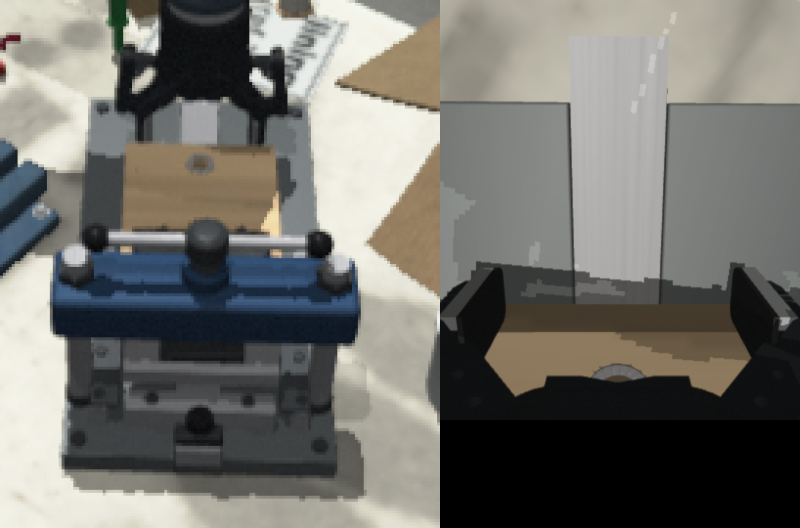

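Tray is centred on the register bar (hole column 619 vs bar 617.5) and square; pushing straight in.

Emit:
apply_moves(series="-0.6 0 0 0 0 0 1; -1.2 0 0 0 0 0 1; -1.8 0 0 0 0 0 1; -2.4 0 0 0 0 0 1; -3 0 0 0 0 0 1")

```text
t: 6.23
tcp_pos: [0.6121, -0.0769, 0.189]
ee_rot: [0.669, 0.743, 0.0, -0.001]
wrist_force: [-0.6, 5.8, 3.8]
opening: 0.0854
grip_force: 3.3
```

Emit:
apply_moves(series="-0.5 0 0 0 0 0 1; -1 0 0 0 0 0 1; -1.5 0 0 0 0 0 1; -2 0 0 0 0 0 1; -2.5 0 0 0 0 0 1")

```text
t: 6.65
tcp_pos: [0.6147, -0.1017, 0.189]
ee_rot: [0.669, 0.743, 0.0, -0.001]
wrist_force: [-1.3, 7.0, 4.5]
opening: 0.0853
grip_force: 3.4
```

Emit:
apply_moves(series="-0.4 0 0 0 0 0 1; -0.8 0 0 0 0 0 1; -1.2 0 0 0 0 0 1; -1.6 0 0 0 0 0 1; -2 0 0 0 0 0 1")

```text
t: 7.07
tcp_pos: [0.6168, -0.1215, 0.189]
ee_rot: [0.669, 0.743, 0.0, -0.001]
wrist_force: [-0.6, 6.4, 5.0]
opening: 0.0854
grip_force: 3.4
```

Emit:
apply_moves(series="-0.3 0 0 0 0 0 1; -0.6 0 0 0 0 0 1; -0.9 0 0 0 0 0 1; -1.2 0 0 0 0 0 1; -1.5 0 0 0 0 0 1")

```text
t: 7.48
tcp_pos: [0.6184, -0.1363, 0.189]
ee_rot: [0.669, 0.743, 0.0, -0.001]
wrist_force: [-1.1, 6.6, 5.9]
opening: 0.0852
grip_force: 3.5
```

```bash
python3 - <<'E'
from h import *
np.set_printoptions(precision=4,suppress=True)
s=env.sense();print(s['t'],s['tcp_pos'],press(s['tcp_pos']),s['wrist_force'])
E
```

```text
7.4833 [ 0.6184 -0.1363  0.189 ] [-0.0417 -0.0002] [-1.0885  6.5642  5.9142]
```

Emit:
apply_moves(series="-0.3 0 0 0 0 0 1; -0.6 0 0 0 0 0 1; -0.8 0 0 0 0 0 1; -1 0 0 0 0 0 1; -1.2 0 0 0 0 0 1")

```text
t: 7.9
tcp_pos: [0.6196, -0.1482, 0.1889]
ee_rot: [0.669, 0.743, 0.0, -0.001]
wrist_force: [-0.6, 6.5, 5.4]
opening: 0.0854
grip_force: 3.5
```

Emit:
apply_moves(series="-0.1 0 0 0 0 0 1; -0.2 0 0 0 0 0 1; -0.3 0 0 0 0 0 1; -0.4 0 0 0 0 0 1; -0.5 0 0 0 0 0 1")

```text
t: 8.32
tcp_pos: [0.6201, -0.1531, 0.189]
ee_rot: [0.669, 0.743, 0.0, -0.001]
wrist_force: [-1.8, 6.6, 4.4]
opening: 0.0853
grip_force: 3.5
```

Emit:
apply_moves(series="-0.1 0 0 0 0 0 1; -0.2 0 0 0 0 0 1; -0.3 0 0 0 0 0 1; -0.4 0 0 0 0 0 1; -0.4 0 0 0 0 0 1")

```text
t: 8.73
tcp_pos: [0.6206, -0.157, 0.189]
ee_rot: [0.669, 0.743, 0.001, -0.001]
wrist_force: [-0.3, 7.7, 5.4]
opening: 0.0854
grip_force: 3.8
```

Emit:
apply_moves(series="-0.1 0 0 0 0 0 1; -0.2 0 0 0 0 0 1; -0.3 0 0 0 0 0 1; -0.3 0 0 0 0 0 1")

```text
t: 9.07
tcp_pos: [0.6208, -0.1579, 0.189]
ee_rot: [0.669, 0.743, 0.002, -0.003]
wrist_force: [-2.1, 17.7, 10.0]
opening: 0.085
grip_force: 9.0
```

The force rose to 17.7 N and motion stopped: the tray is at the stop. Backing off and looking from above.

Emit:
apply_moves(series="0.6 0 0 0 0 0 1; 2.5 0 0 0 0 0 1; 5 0 -1 0 0 0 1; 5 0 -5 0 0 0 1; 5 0 -9 0 0 0 1")

```text
t: 9.48
tcp_pos: [0.6141, -0.1098, 0.2765]
ee_rot: [0.668, 0.744, -0.002, -0.003]
wrist_force: [0.7, -0.4, 0.5]
opening: 0.0853
grip_force: 0.0
```

Emit:
apply_moves(series="0 0 -4 0 0 0 1; 0 0 -8 0 0 0 1; 0 0 -12 0 0 0 1; -3 0 -16 0 0 0 1; -7 0 -18 0 0 0 1")

```text
t: 9.9
tcp_pos: [0.6221, -0.1705, 0.4583]
ee_rot: [0.668, 0.744, 0.001, 0.003]
wrist_force: [0.5, -0.3, 0.3]
opening: 0.0853
grip_force: 0.0
```

Emit:
apply_moves(series="-4 0 0 0 0 0 1; -8 0 0 0 0 0 1; -8 0 0 0 0 0 1; -8 0 0 0 0 0 1")

```text
t: 10.23
tcp_pos: [0.6299, -0.2537, 0.4523]
ee_rot: [0.67, 0.742, -0.001, -0.001]
wrist_force: [-0.3, 0.2, -0.3]
opening: 0.0854
grip_force: 0.0
```

```bash
python3 - <<'E'
from h import *
np.set_printoptions(precision=4,suppress=True)
s=env.sense();print(s['t'],s['tcp_pos'],press(s['tcp_pos']),s['wrist_force'])
im,d,K,T=snap('wrist','w4.png')
a=cv2.imread('pics/w4.png');b=cv2.imread('pics/scene0.png')
c=np.zeros((600,800,3),np.uint8);c[:420,:560]=a
p=np.array(P(.015,0,.04));q=T[:3,:3].T@(p-T[:3,3]);u,v=(K@q/q[2])[:2];print(u,v)
u,v=int(u),int(v);k=cv2.resize(a[v-20:v+20,u-20:u+20],(240,240),interpolation=0);c[:240,560:]=k
c[420:600,:560]=cv2.resize(b[235:275,115:239],(560,180),interpolation=3);cv2.imwrite('pics/c4.png',c)
E
```

```text
10.2333 [ 0.6299 -0.2537  0.4523] [ 0.0762 -0.0008] [-0.2508  0.219  -0.3229]
279.57939467153204 113.3728658117633
```

View pics/c4.png

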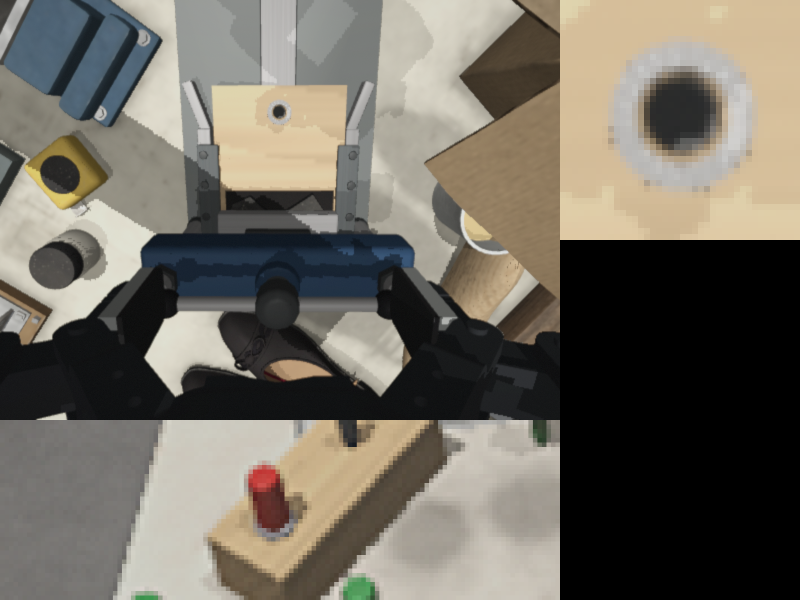

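The tray sits square against the stop, its hole at (279.5,112) in the wrist picture, dark right through, so it lies over the lock hole; the lower crop confirms the red-handled pin in the block (not the green ones). Going to the pin.

Emit:
apply_moves(series="4 -0.6 0 0 0 0 1; 8 -1.2 0 0 0 0 1; 12 -1.8 0 0 0 0 1; 16 -2.4 0 0 0 0 1; 20 -3 0 0 0 0 1")

```text
t: 10.7
tcp_pos: [0.5783, -0.0526, 0.4529]
ee_rot: [0.669, 0.744, -0.0, -0.0]
wrist_force: [-0.7, 0.5, -0.1]
opening: 0.0854
grip_force: 0.0
```

Emit:
apply_moves(series="4 -0.6 0 0 0 0 1; 8 -1.2 0 0 0 0 1; 12 -1.8 0 0 0 0 1; 16 -2.4 0 0 0 0 1; 20 -3 0 0 0 0 1")

```text
t: 11.12
tcp_pos: [0.5269, 0.143, 0.4531]
ee_rot: [0.668, 0.744, -0.0, 0.0]
wrist_force: [0.8, 1.2, -1.0]
opening: 0.0857
grip_force: 0.0
```

Emit:
apply_moves(series="4 -0.6 0 0 0 0 1; 8 -1.2 0 0 0 0 1; 12.5 -2.4 0 0 0 0 1; 12.5 -2.4 0 0 0 0 1; 12.5 -2.4 0 0 0 0 1")

```text
t: 11.53
tcp_pos: [0.4897, 0.2648, 0.453]
ee_rot: [0.667, 0.745, -0.0, 0.0]
wrist_force: [-0.1, 0.1, -0.4]
opening: 0.0856
grip_force: 0.0
```

```bash
python3 - <<'E'
from h import *
np.set_printoptions(precision=4,suppress=True)
h=ray('wrist',279.5,111.8,.04);print('hole',h,press(h))
s=env.sense();print(s['t'],s['tcp_pos'])
im,d,K,T=snap('wrist','w5.png');W=cloud(d,K,T)
i=im.astype(int);m=(i[...,0]>110)&(i[...,1]<70)&(i[...,2]<70)
n,l,st,cn=cv2.connectedComponentsWithStats(m.astype(np.uint8))
for k in range(1,n):
    if st[k,4]>25:
        w=W[l==k];t=w[w[:,2]>np.nanmax(w[:,2])-.004];print(cn[k],st[k],np.nanmax(w[:,2]),np.nanmean(t,0),np.nanmin(w,0),np.nanmax(w,0))
b=(np.abs(W[...,2]-.045)<.004)&(W[...,1]>.1);n,l,st,cn=cv2.connectedComponentsWithStats(b.astype(np.uint8));k=1+np.argmax(st[1:,4])
r=cv2.minAreaRect((W[l==k][:,:2]*1000).astype(np.float32));print(r,cv2.boxPoints(r))
E
```

```text
hole [ 0.6242 -0.1912] [ 0.0135 -0.0001]
11.5333 [0.4897 0.2648 0.453 ]
[282.8905 190.3619] [274 181  18  18 210] 0.08940809667134825 [0.4944 0.2594 0.0869] [0.4863 0.2439 0.0443] [0.5022 0.2676 0.0894]
((514.58251953125, 224.82131958007812), (50.1042594909668, 130.78895568847656), 30.337657928466797) [[459.9305 268.6072]
 [525.9913 155.728 ]
 [569.2345 181.0354]
 [503.1737 293.9146]]
```

View pics/w5.png

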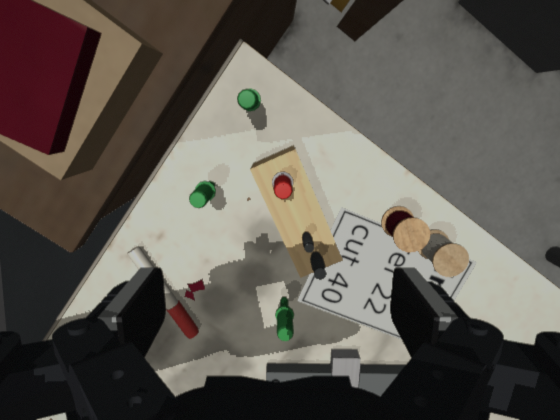

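Wrist view: red pin at (283,186) in the block, punches at (308,240)/(317,263), greens at (249,100), (202,193), (285,320). Block fit and pin measurement agree at (0.4944, 0.2594). Descending with half-open fingers.

Emit:
apply_moves(series="-0.6 0.4 4 0 0 0 0.6; -0.6 0.4 8 0 0 0 0.6; -0.6 0.4 12 0 0 0 0.6; -0.6 0.4 14 0 0 0 0.6; -0.6 0.4 14 0 0 0 0.6", newtons=25)

```text
t: 12.0
tcp_pos: [0.4947, 0.2544, 0.3071]
ee_rot: [0.67, 0.743, -0.005, -0.003]
wrist_force: [-0.3, -0.4, -0.1]
opening: 0.051
grip_force: 0.0
```

```bash
python3 - <<'E'
from h import *
np.set_printoptions(precision=4,suppress=True)
s=env.sense();print(s['t'],s['tcp_pos'],s['opening'])
im,d,K,T=snap('wrist','w6.png');W=cloud(d,K,T)
i=im.astype(int);m=(i[...,0]>110)&(i[...,1]<70)&(i[...,2]<70)
n,l,st,cn=cv2.connectedComponentsWithStats(m.astype(np.uint8))
for k in range(1,n):
    if st[k,4]>60:
        w=W[l==k];t=w[w[:,2]>np.nanmax(w[:,2])-.004];c=np.nanmean(t,0);print(cn[k],st[k],c,tool(c),(np.nanmin(t,0)+np.nanmax(t,0))/2)
E
```

```text
12.0 [0.4947 0.2544 0.3071] 0.0509996707929761
[283.5756 227.5338] [270 214  28  28 622] [0.4943 0.2598 0.0869] [ 0.5266  0.0232 22.3706] [0.4943 0.2596 0.087 ]
```

Emit:
apply_moves(series="0.1 0 3 0 0 0 0.6; 0.1 0 6 0 0 0 0.6; 0.1 0 8.4 0 0 0 0.6; 0.1 0 8.4 0 0 0 0.6; 0.1 0 8.4 0 0 0 0.4")

```text
t: 12.47
tcp_pos: [0.4971, 0.2571, 0.2306]
ee_rot: [0.669, 0.743, 0.0, 0.0]
wrist_force: [0.8, -0.6, -0.3]
opening: 0.0407
grip_force: 0.0
```

Emit:
apply_moves(series="0 0 0 0 0 0 0; 0 0 0 0 0 0 0; 0 0 0 0 0 0 0; 0 0 0 0 0 0 0; 0 0 0 0 0 0 0", newtons=30)

```text
t: 12.88
tcp_pos: [0.4973, 0.2577, 0.2324]
ee_rot: [0.669, 0.743, 0.001, 0.001]
wrist_force: [-3.1, -0.9, 5.9]
opening: 0.0173
grip_force: 29.0
```

Emit:
apply_moves(series="0 0 -1.5 0 0 0 0; 0 0 -3.5 0 0 0 0; 0 0 -6 0 0 0 0; 0 0 -9 0 0 0 0; 0 0 -12 0 0 0 0")

```text
t: 13.3
tcp_pos: [0.4963, 0.2574, 0.3521]
ee_rot: [0.669, 0.743, 0.001, 0.001]
wrist_force: [0.0, -0.3, -0.1]
opening: 0.0172
grip_force: 29.2
```

Emit:
apply_moves(series="-3 0.5 0 0 0 0 0; -7 1.2 0 0 0 0 0; -11 2 0 0 0 0 0; -15 2.7 0 0 0 0 0; -19 3.4 0 0 0 0 0")

```text
t: 13.72
tcp_pos: [0.5504, 0.0703, 0.3516]
ee_rot: [0.669, 0.743, 0.001, 0.002]
wrist_force: [1.0, 1.1, -0.5]
opening: 0.0172
grip_force: 29.3
```

Emit:
apply_moves(series="-4 0.7 0 0 0 0 0; -8 1.4 0 0 0 0 0; -12 2.1 0 0 0 0 0; -16 2.8 0 0 0 0 0; -19 3.4 0 0 0 0 0")

```text
t: 14.13
tcp_pos: [0.6043, -0.1166, 0.3516]
ee_rot: [0.67, 0.743, 0.0, 0.002]
wrist_force: [0.6, 0.3, -0.7]
opening: 0.0173
grip_force: 29.3
```

Emit:
apply_moves(series="-3 0.5 0 0 0 0 0; -6 1 1 0 0 0 0; -8 1.4 2 0 0 0 0; -8 1.4 3 0 0 0 0; -8 1.4 3 0 0 0 0")

```text
t: 14.55
tcp_pos: [0.6256, -0.1922, 0.3182]
ee_rot: [0.67, 0.743, -0.0, -0.001]
wrist_force: [-1.0, -0.0, -1.7]
opening: 0.0172
grip_force: 29.3
```

```bash
python3 - <<'E'
from h import *
np.set_printoptions(precision=4,suppress=True)
s=env.sense();print(s['t'],s['tcp_pos'],press(s['tcp_pos']),s['opening'],s['grip_force'],R.from_quat(s['ee_rot']).as_matrix())
im,d,K,T=snap('wrist','w7.png');snap('scene','sc7.png');snap('side','sd7.png')
a=cv2.imread('pics/w7.png');c=np.zeros((420,800,3),np.uint8);c[:,:400]=a[:,80:480]
b=cv2.imread('pics/sd7.png')[150:290,230:360];c[:,400:]=cv2.resize(b,(400,420),interpolation=3);cv2.imwrite('pics/c7.png',c)
E
```

```text
14.55 [ 0.6256 -0.1922  0.3182] [0.0146 0.0012] 0.017200025803136718 29.27208513021469 [[-0.1031  0.9947 -0.0018]
 [ 0.9947  0.1031  0.0011]
 [ 0.0013 -0.0016 -1.    ]]
```

View pics/c7.png

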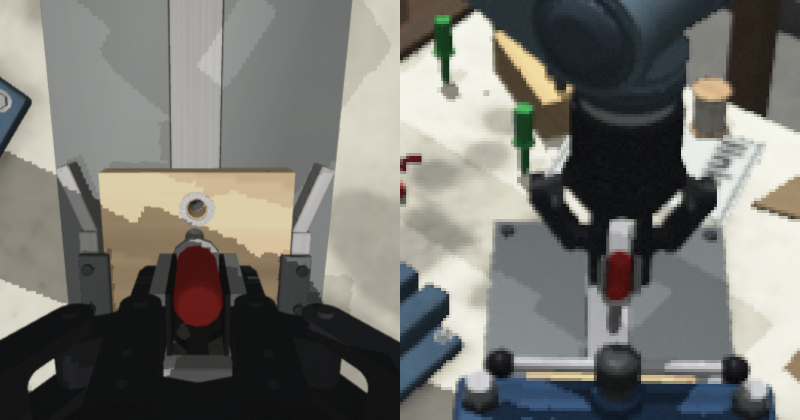

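The pin hangs between the pads, handle at (198,285), tip near (196,233); the tray hole is at (197,208). Measuring tip against hole.

```bash
python3 - <<'E'
from h import *
np.set_printoptions(precision=4,suppress=True)
q=np.load('/tmp/wrist.npz');W=cloud(q['d'],q['K'],q['T']);im=q['im'].astype(int)
s=env.sense();L=R.from_quat(s['ee_rot']).inv().apply(W.reshape(-1,3)-s['tcp_pos']).reshape(W.shape)*1000
for v in range(226,262,3):
    row=L[v,262:292];m=(row[:,2]>160)&(row[:,2]<240)&(abs(row[:,1])<14)
    if m.sum(): print(v,np.where(m)[0][[0,-1]]+262,row[m][:,0].max().round(1),row[m][:,1].min().round(1),row[m][:,1].max().round(1),np.median(row[m][:,2]).round(1))
r=(im[...,0]>90)&(im[...,1]<60)&(im[...,2]<60);r[:,:250]=0;r[:,310:]=0;x=L[r];x=x[x[:,2]<200];
for a in range(130,180,6):
    k=x[(x[:,2]>a)&(x[:,2]<=a+6)]
    if len(k)>5: print('h',a,np.percentile(k[:,0],[5,95]),np.percentile(k[:,1],[2,50,98]))
# hole: bushing ring fit
g=(im.min(-1)>0)&(abs(W[...,2]-.04)<.004)
sub=im[190:228,258:298];cv2.imwrite('/tmp/hole.png',cv2.resize(sub[:,:,::-1].astype(np.uint8),None,fx=10,fy=10,interpolation=0))
for u,v in [(277,208)]: 
    p=ray('wrist',u,v,.04);print('hole',p,press(p),tool([*p,.04]))
mask=(im.sum(-1)<300)&(abs(np.arange(420)[:,None]-208)<10)&(abs(np.arange(560)[None]-277)<10);vv,uu=np.where(mask);print('dark',uu.mean(),vv.mean(),len(uu),uu.min(),uu.max(),vv.min(),vv.max())
gr=(im.max(-1)-im.min(-1)<22)&(abs(np.arange(420)[:,None]-208)<19)&(abs(np.arange(560)[None]-277)<20);vv,uu=np.where(gr);print('ring',uu.min(),uu.max(),vv.min(),vv.max())
print('collar/shank gray')
E
```

```text
229 [269 279] 5.7 -6.1 -0.9 217.3
232 [266 282] 6.0 -7.7 0.6 213.4
235 [265 283] 5.9 -8.2 1.1 208.7
238 [265 284] 11.7 -8.0 1.6 187.3
241 [262 290] 10.9 -8.4 3.8 185.7
244 [262 291] 9.5 -8.3 4.2 185.4
247 [262 291] 9.9 -8.3 4.2 182.4
250 [262 291] 9.9 -8.3 4.2 179.0
253 [262 291] 10.0 -8.1 4.1 175.8
256 [262 291] 9.6 -7.9 4.0 172.4
259 [262 291] 9.8 -7.8 3.8 169.3
h 142 [-4.8318  6.8232] [-7.7627 -1.3627  5.0948]
h 148 [-5.8767  6.1722] [-6.8246 -0.6815  4.941 ]
hole [ 0.6241 -0.1909] [ 0.0131 -0.0001] [-0.0074 -0.2248 28.0259]
dark 275.7713004484305 207.78026905829597 223 268 285 200 216
ring 260 293 192 225
collar/shank gray
```

View /tmp/hole.png

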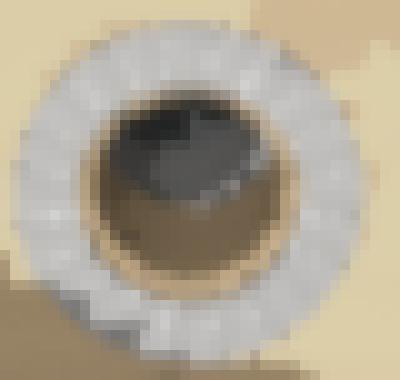

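Emit:
apply_moves(series="-0.1 -0.35 0 -0.019 0 0 0; -0.1 -0.7 1 -0.038 0 0 0; -0.1 -0.7 2 -0.038 0 0 0; -0.1 -0.7 2 -0.038 0 0 0; -0.1 -0.7 2 -0.038 0 0 0")

```text
t: 15.12
tcp_pos: [0.619, -0.1926, 0.2987]
ee_rot: [0.669, 0.743, 0.014, 0.012]
wrist_force: [0.2, 0.5, 0.6]
opening: 0.017
grip_force: 29.3
```

```bash
cat > m.py <<'E'
from h import *
np.set_printoptions(precision=4,suppress=True)
im,d,K,T=snap('wrist','w8.png');W=cloud(d,K,T)
# press-aligned axes at hole: e1 = press x, e2 = press y (mm from hole)
H=np.array([.6241,-.1909]);c,s_=np.cos(ang),np.sin(ang)
D=(W[...,:2]-H)*1000;X=D[...,0]*c+D[...,1]*s_;Y=-D[...,0]*s_+D[...,1]*c;Z=W[...,2]*1000
print(env.sense()['tcp_pos'],env.sense()['t'],env.sense()['wrist_force'])
for z in range(42,170,6):
    m=(Z>z)&(Z<=z+6)&(abs(Y)<13)&(abs(X)<18)
    if m.sum()>8: print(z,m.sum(),'Y',np.percentile(Y[m],[2,98]).round(1),'mid',np.percentile(Y[m],[2,98]).mean().round(1),'Xfront',np.percentile(X[m],3).round(1))
E
python3 m.py
```

```text
[ 0.6193 -0.1928  0.2993] 15.1667 [ 0.0494 -0.9827 -0.2469]
42 9 Y [-11.   11.1] mid 0.0 Xfront -9.2
78 26 Y [-4.1  4.9] mid 0.4 Xfront -6.0
84 69 Y [-4.4  4.7] mid 0.2 Xfront -6.2
90 53 Y [-3.4  4. ] mid 0.3 Xfront -6.2
108 60 Y [-9.2  9.8] mid 0.3 Xfront -12.0
114 438 Y [-8.4  9.8] mid 0.7 Xfront -11.6
120 207 Y [-7.8  7.8] mid 0.0 Xfront -10.0
126 339 Y [-12.1  12.2] mid 0.1 Xfront -11.0
132 439 Y [-12.5  12.4] mid -0.1 Xfront -11.2
138 525 Y [-12.5  12.4] mid -0.0 Xfront -11.1
144 668 Y [-12.3  12.4] mid 0.1 Xfront -11.1
150 2148 Y [-11.1  11. ] mid -0.1 Xfront -10.9
156 531 Y [-12.5  12.7] mid 0.1 Xfront -11.2
162 931 Y [-12.3  12.1] mid -0.1 Xfront -11.6
168 630 Y [-12.6  12.8] mid 0.1 Xfront -12.3
```

Pin now hangs upright, 0.3 mm off in y and about 1 mm in x. Inserting.

Emit:
apply_moves(series="-0.1 -0.05 1 0 0 0 0; -0.1 -0.1 2.2 0 0 0 0; -0.1 -0.15 3.2 0 0 0 0; -0.1 -0.18 3.9 0 0 0 0; -0.1 -0.2 4.5 0 0 0 0")

```text
t: 15.58
tcp_pos: [0.6186, -0.194, 0.2522]
ee_rot: [0.669, 0.743, 0.014, 0.012]
wrist_force: [-0.6, -0.3, -0.8]
opening: 0.017
grip_force: 29.3
```

Emit:
apply_moves(series="0 -0.02 0.4 0 0 0 0; 0 -0.03 0.8 0 0 0 0; 0 -0.04 1.1 0 0 0 0; 0 -0.05 1.4 0 0 0 0; 0 -0.05 1.4 0 0 0 0")

```text
t: 16.0
tcp_pos: [0.619, -0.1942, 0.2398]
ee_rot: [0.669, 0.743, 0.014, 0.012]
wrist_force: [-0.5, 0.4, -0.8]
opening: 0.0172
grip_force: 29.3
```

Emit:
apply_moves(series="0 -0.01 0.4 0 0 0 0; 0 -0.03 0.7 0 0 0 0; 0 -0.04 1 0 0 0 0; 0 -0.04 1.2 0 0 0 0; 0 -0.04 1.2 0 0 0 0")

```text
t: 16.42
tcp_pos: [0.6189, -0.1941, 0.2274]
ee_rot: [0.669, 0.743, 0.014, 0.012]
wrist_force: [-1.8, -1.1, -1.6]
opening: 0.0174
grip_force: 29.7
```

Emit:
apply_moves(series="0 0 0 0 0 0 0.2; 0 0 0 0 0 0 0.4; 0 0 0 0 0 0 0.5; 0 0 0 0 0 0 0.5; 0 0 0 0 0 0 0.5")

```text
t: 16.83
tcp_pos: [0.6194, -0.1943, 0.2287]
ee_rot: [0.669, 0.743, 0.014, 0.013]
wrist_force: [-0.6, 0.0, -0.2]
opening: 0.0425
grip_force: 0.0
```

Emit:
apply_moves(series="0 0 -1.5 0 0 0 0.5; 0 0 -4 0 0 0 0.5; 0 0 -8 0 0 0 0.5; 0 0 -12 0 0 0 0.5; 0 0 -16 0 0 0 0.5")

```text
t: 17.25
tcp_pos: [0.6127, -0.1947, 0.3911]
ee_rot: [0.669, 0.743, 0.014, 0.013]
wrist_force: [0.7, -0.5, 0.5]
opening: 0.0429
grip_force: 0.0
```

Emit:
apply_moves(series="-2 0 -2 0 0 0 0.5; -2 0 -4 0 0 0 0.5; -2 0 -4 0 0 0 0.5; -2 0 -4 0 0 0 0.5")

```text
t: 17.58
tcp_pos: [0.6137, -0.2149, 0.4305]
ee_rot: [0.669, 0.743, 0.015, 0.015]
wrist_force: [0.1, 0.1, -0.4]
opening: 0.0427
grip_force: 0.0
```

```bash
python3 - <<'E'
from h import *
np.set_printoptions(precision=4,suppress=True)
s=env.sense();print(s['t'],s['tcp_pos'])
im,d,K,T=snap('wrist','w9.png');W=cloud(d,K,T);snap('side','sd9.png')
i=im.astype(int);m=(i[...,0]>90)&(i[...,1]<65)&(i[...,2]<65)&(np.hypot(W[...,0]-.6241,W[...,1]+.1909)<.03)
w=W[m];t=w[w[:,2]>np.nanmax(w[:,2])-.004];print(m.sum(),np.nanmax(w[:,2]),np.nanmean(t,0),press(np.nanmean(t,0)))
a=cv2.imread('pics/w9.png');c=np.zeros((420,800,3),np.uint8);c[:,:400]=a[:,80:480]
b=cv2.imread('pics/sd9.png')[190:330,240:370];c[:,400:]=cv2.resize(b,(400,420),interpolation=3);cv2.imwrite('pics/c9.png',c)
E
```

```text
17.5833 [ 0.6137 -0.2149  0.4305]
131 0.08316101383275526 [ 0.6238 -0.189   0.081 ] [ 0.0112 -0.0003]
```

View pics/c9.png

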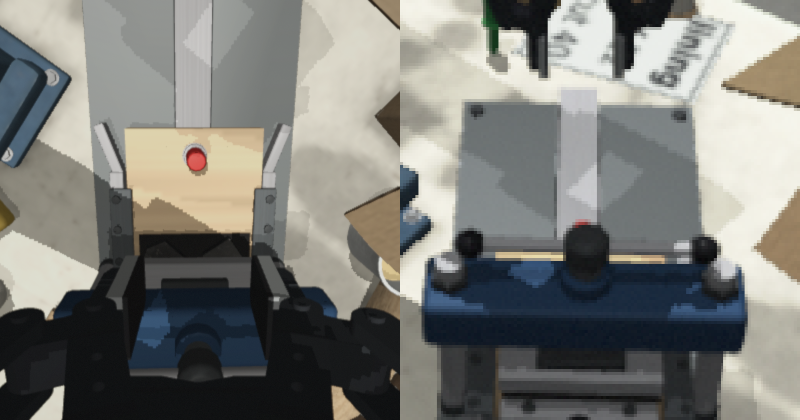

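The red pin stands seated at (196,158), handle top at 82 mm (seated value), tray square at the stop, gripper clear. Handing in.

```bash
python3 -c "
from h import *
print(env.sign_off())"
```

```text
the job is handed in; nothing more can be done
None
```

The tray is square against the back stop and the red lock pin is through it, seated on its collar and released. I handed the job in at about 17.6 s of the 61 s. Two things to note: the heel lifts under the platen were only partly visible at the end, so I didn't measure them there, and the hand-in gave no verdict.

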